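# Find a centrifuge lid's balance point and hold it there for the strut to be set

## Task

The bench centrifuge is unplugged so that its new lid strut can be set. Take the red release rod from the tool block, push it down the emergency-release hole beside the lid until the lid unlocks, and leave the rod standing in the hole. Then take the lid by its front grip and lift it a little past its balance point, where the strut begins to carry it, without letting it fly open; ease it back to a few degrees below that point and finish still holding it there by the grip, leaving everything else on the bench where it is.

Things in the scene. Friction and masses are not known exactly. Their poses are not given: they have to be found in the camera images.
- release_rod: Steel rod 8 mm in diameter, 75 mm long, with a red round grip above it (18 mm in diameter, 45 mm long, its middle 97.5 mm above the tip); 60 g. Origin: centre of the tip, z up along the rod. Starts upright in one of the tool block's holes (which one varies), 0.5 mm clearance all round, tip 35 mm down the hole and 15 mm above the bench; lift straight up to free it
- tool_block: Fixed wooden block, 75 x 175 x 50 mm high; origin at the centre of its underside. Three upright holes along its y axis (at -55, 0, 55 mm) hold the red release rod and two drivers with fatter blue and yellow handles, tops up to 160 mm above the bench. Each tool has free room along the block's x axis: close the fingers along x
- release_hole (a point): Centre of the mouth of the upright release hole, ringed in yellow, in the flat deck 150 mm above the bench; axes as the centrifuge's. 11.5 mm in diameter, 2 mm bevel at the mouth; the plunger lies 28 mm down. The lid's side (lid top 33 mm above the deck when shut) is 38 mm away to -y; a latch case 26 mm high stands 38 to 64 mm in front (-x)
- release (a joint): Release plunger in the hole (m): 0 up (lid locked), 0.012 fully down (lid unlocked). About 4 N pushes it down, and it stays down. It is home when the rod's tip is 40 mm below the mouth, and stops there
- centrifuge: Fixed cream bench centrifuge, 285 mm deep, 300 mm wide, dark blue sloping control panel in front (below 100 mm high). Origin on the bench; z up, x from front to back. In its frame, mm: front edge x = -125, release hole (-45, 118, 150), middle of the hinge line (85, -15, 168). A black gas strut lies along the lid's -y side
- lid (a joint): Lid angle (rad): 0 shut, grows as the front rises, stop at 1.30. Locked until the release is down. The strut balances it at 0.65 (37 degrees): below, the lid sinks shut by itself (at the grip about 6 N of weight when shut, 1 N at 0.53); above, the strut carries it up and, if let go, fully open
- lid_hinge (a point): Middle of the lid's hinge line, at the back of the lid, 168 mm above the bench; the line runs along the centrifuge's y axis. Axes as the centrifuge's
- grip_centre (a point): Point in the lid's front grip, 20 mm from its outer end: a teal tongue 30 mm wide, 18 mm thick, 50 mm long, sticking out of the middle of the lid's front edge over the machine's front edge, free on all sides. 168 mm high when shut; moves on a 230 mm arc about the hinge line. y along the hinge, -x out of the lid, turning with it. Pinched across its width, it can turn between the pads
- nut_driver: Bystander: nut driver with a blue handle in the tool block, origin at its tip
- hex_driver: Bystander: hex driver with a yellow handle in the tool block, origin at its tip
- meteorite: Bystander: dark stone, 112 mm across and 40 mm high, on a sheet of paper; origin at its underside
- scale_cube: Bystander: white 20 mm scale cube on the paper; origin at its underside
- sample_jar: Bystander: jar 60 mm across, 75 mm high; origin at its underside
- dish: Bystander: white dish 90 mm across, 18 mm high; origin at its underside
- loupe: Bystander: hand lens, 32 mm round and 22 mm high; origin at its underside
- tube_rack: Bystander: orange rack of four capped tubes, 60 x 150 x 66 mm high; origin at its underside

How it is judged:
By the outcome, as a careful person would: the job done as asked, in the order asked, and still so for the second after the job is handed in, while the arm keeps its last pose, push and grip.
It also fails if it takes over 64 s, if anything falls off the work surface, if the arm or the gripper's body presses on something with over 40 N, if the wrist force passes 120 N, or if a joint passes its speed limit or range.

## Robot

A 6-joint arm with a two-finger parallel gripper is mounted at the origin on the work surface. World frame = base frame: x ahead of the robot, y to its left, z up, the work surface at z = 0. Lengths are in m, angles in degrees, forces in N, time in s.
With the tool pointing down it reaches from about 0.375 to 0.9 m from the base axis. Payload 3.1 kg.
Tool frame: the origin (TCP) lies on the centre line of the jaws, within the pads' length; the fingertips stand 17 mm ahead of it and the grasp point (between the pads) lies 2 mm behind it; z points along the fingers, y is the line along which they close (so a half turn about z gives the same grasp; the last joint's range is limited). The gripper opens to 87 mm and grips with 3 to 60 N. Pads are 19 mm wide; open, the fingers measure 117 mm over their backs; the gripper's body (75 mm by 190 mm) begins 51 mm behind the grasp point.
Start: joints at [63.169, 30.224, 82.088, -0, 67.689, -10.227], TCP at [0.179, 0.599, 0.24] pointing down, gripper open.
Joint ranges: [-176.69, 176.69], [-43.24, 126.21], [12.49, 139.97], [-82, 262], [0, 151.66], [-163.58, 163.58]. Speed limits (degrees/s): [159.86, 159.86, 180, 180, 180, 180].

## Interface

Orientations are given as a 3x3 rotation matrix whose columns are the frame's x, y, z axes.
In Python, from rig import bot, imaging, finder gives the robot as it stands. The module is installed in compiled form; this text tells all that it offers.
- The arm moves only by the tool play_rows, never from a script. Its argument "motion" is a list that holds one entry, the list of rows, each a list of 6 numbers: the shift along the tool's x, y, z in a scale on which 1.0 is 0.75 m, then the turn, a rotation vector about the tool's x, y, z in a scale on which 1.0 is 60 degrees. In form: [[[dx, dy, dz, wx, wy, wz], ...]]. A call has 1 to 8 rows; each row is the pose to reach, as a shift and turn from the pose commanded when the call began, along the tool's axes at that moment; what a row does not reach only later rows make up. A row lasts 1/12 s, in which the tool goes at most 41.7 mm and 7.16 degrees, less where a joint would pass 70% of its speed; a pose out of reach is approached as far as the arm can. A shift or turn number past 1, either way, is cut back to 1. A call with a gripper value outside its range is refused whole. "fingers" is the finger opening in m, from 0 to 0.087, set as the call begins (left out, the last holds). The fingers move at their own pace and stop on an object; the grip force is fixed at half the most. Time passes only in rows, so rows that repeat a pose let the fingers close. It gives the time, the measured TCP pose, the force, the opening and the grip force at its end, in the units of the state.
- bot.read_state(): the state, without advancing time (a new reading comes with each control period).
- imaging.capture(name): name is "scene" or "top"; returns a dict with "frame" (480x640x3 uint8, red, green, blue), "camera_matrix" (3x3 intrinsics, pixels), "k1" (the pictures are not rectified: a ray, as slopes to the right and down, at radius r is drawn at 1 + k1 r^2 times it, then the intrinsics apply), "R" (3x3) and "t" (3): a world point X has camera coordinates R X + t. Camera axes: x right, y down, z forward; pixel columns grow to the right and rows downward; lengths in m; the calibration is good to about 2 mm. A picture is of the moment at which its call begins. There is no depth.
- bot.hand_in(): hands the job in; it is judged then, once.
Trained networks look in the newest picture that a camera, given by its name, has taken for a name from the list of things; names that differ only in an ending like _2 or _b are one class to them, and where a whole thing is asked for, a point or a joint stands for the part that bears it (a point fixed in the world has none). Each returns a list of dicts, best first, with "confidence" (0 to 1); they miss things now and then, are a little off and sometimes report something else, mostly with a low value. They report only what shows in the picture. A call takes as long as a camera call.
- finder.recognise(camera, name): "at" ([x, y, z] in m, in world coordinates, good to about 4 mm: the middle of the surface that is visible of it).
- finder.outline_of(camera, name): "pixels" (480x640 bool, what is visible of it).
The state is a dict: "time_s": time; "joint_positions": joint angles; "qvel": joint speeds; "tau": joint torques, N m; "position": TCP position; "tcp_rot": TCP orientation; "force": force on the tool from outside, world axes, zero at the start; "moment": the same for the moment, N m; "opening": opening from 0.0 (shut) to 1.0 (fully open); "grasp_force": force on a finger pad.
Only numpy, scipy, OpenCV 4.12 (cv2) and the standard library are available. Lean on these libraries where they do the work, as an engineer would, in place of code of your own. Each camera call takes 0.05 s, during which the arm holds its last target. There are 200 camera calls.

## Working session

There is one attempt and no reset: what is moved stays moved. The work goes in short steps, Python scripts to look and compute and a tool call to move; the robot and the scene stay as the last step left them, time stands still between calls to the robot, and variables do not carry over. Pictures are saved under pics/ and viewed, at most 10 in all, crops included, and the job is handed in when it is done.

Besides the shell and the picture viewer there is one more tool, called after "Request:" as name([rows], argument=value, ...), one row to a line, values as JSON. play_rows: Moves the arm, as the interface text tells. Its arguments: {"type":"object","properties":{"motion":{"type":"array"},"fingers":{"type":"number"}},"required":["motion"]}

```bash
mkdir -p pics; cat > h.py <<'E'
import numpy as np, cv2
from rig import bot, imaging, finder
def ray(c,px):
    K=c["camera_matrix"]; d=np.array([(px[0]-K[0][2])/K[0][0],(px[1]-K[1][2])/K[1][1]]); u=d.copy()
    for _ in range(30): u=d/(1+c["k1"]*(u@u))
    R=np.array(c["R"]); o=-R.T@np.array(c["t"]); v=R.T@np.array([u[0],u[1],1]); return o,v
def atz(c,px,z):
    o,v=ray(c,px); return o+v*(z-o[2])/v[2]
def proj(c,X):
    R=np.array(c["R"]); p=R@np.array(X)+np.array(c["t"]); u=p[:2]/p[2]; u=u*(1+c["k1"]*(u@u)); K=c["camera_matrix"]
    return np.array([K[0][0]*u[0]+K[0][2],K[1][1]*u[1]+K[1][2]])
def save(c,n): cv2.imwrite("pics/"+n,cv2.cvtColor(c["frame"],cv2.COLOR_RGB2BGR))
E
python3 - <<'E'
from h import *
np.set_printoptions(precision=4,suppress=True)
for n in("scene","top"):
    c=imaging.capture(n); save(c,n+"0.png"); print(n,-np.array(c["R"]).T@c["t"])
    for t in("release_rod","tool_block","release_hole","centrifuge","lid_hinge","grip_centre","nut_driver","hex_driver","tube_rack","sample_jar","meteorite","dish","loupe","scale_cube"):
        print(t,[(np.round(d["at"],4).tolist(),round(d["confidence"],2)) for d in finder.recognise(n,t)[:2]])
s=bot.read_state(); print(s)
E
```

```text
scene [0.9826 0.3976 1.0759]
release_rod [([0.4906, 0.2862, 0.1217], 0.67)]
tool_block [([0.5031, 0.2883, 0.0511], 0.81)]
release_hole [([0.651, -0.1315, 0.164], 0.65)]
centrifuge [([0.6484, -0.1391, 0.1692], 0.7)]
lid_hinge [([0.6475, -0.1374, 0.1704], 0.96)]
grip_centre [([0.5953, -0.1897, 0.1791], 0.83)]
nut_driver [([0.5036, 0.3374, 0.1391], 0.77), ([0.6474, -0.1333, 0.1647], 0.21)]
hex_driver [([0.4782, 0.229, 0.1326], 0.56)]
tube_rack [([0.4314, -0.5091, 0.0439], 0.67)]
sample_jar [([0.6273, 0.4623, 0.0762], 0.74), ([0.7955, 0.2173, 0.0315], 0.36)]
meteorite [([0.796, 0.218, 0.0337], 0.81)]
dish [([0.46, 0.5201, 0.0108], 0.72)]
loupe [([0.6595, 0.3722, 0.022], 0.67), ([0.5928, -0.1908, 0.1846], 0.51)]
scale_cube [([0.7129, 0.1371, 0.0229], 0.43)]
top [ 0.4164 -0.0071  1.8392]
release_rod [([0.4667, 0.5154, 0.0142], 0.27)]
tool_block [([0.4795, 0.2775, 0.0488], 0.89), ([0.6155, 0.4539, 0.0756], 0.25)]
release_hole [([0.596, -0.1806, 0.1715], 0.72), ([0.7868, 0.2163, 0.0337], 0.3)]
centrifuge [([0.5976, -0.1751, 0.1722], 0.66)]
lid_hinge [([0.5987, -0.1751, 0.1712], 0.85)]
grip_c
[... 355 characters left out ...]
764, 0.0467], 0.37)]
loupe [([0.5993, -0.1756, 0.1695], 0.66), ([0.6515, 0.3666, 0.0215], 0.59)]
scale_cube [([0.4697, 0.233, 0.1425], 0.56)]
{'time_s': 1.5, 'joint_positions': array([ 63.1678,  30.223 ,  82.0901,  -0.0014,  67.6895, -10.2274]), 'qvel': array([-0.0586,  0.0796, -0.0466, -0.0481, -0.0168, -0.0582]), 'tau': array([ -0.0002, -44.0013, -17.698 ,   0.0633,   0.0506,  -0.    ]), 'position': array([0.1786, 0.5989, 0.2395]), 'tcp_rot': array([[-0.9583,  0.2858, -0.    ],
       [ 0.2858,  0.9583, -0.    ],
       [-0.    , -0.    , -1.    ]]), 'force': array([ 0.4685, -0.5511, -0.5032]), 'moment': array([ 0.0313, -0.0029,  0.0184]), 'grasp_force': 0.0, 'opening': 1.0010975823037895}
```

View pics/scene0.png

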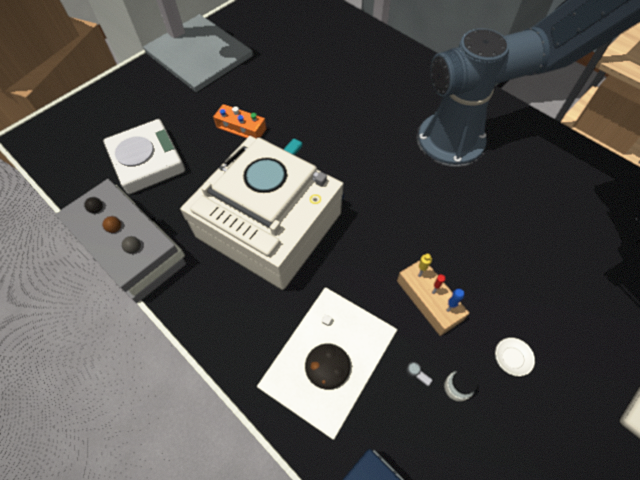

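View pics/top0.png

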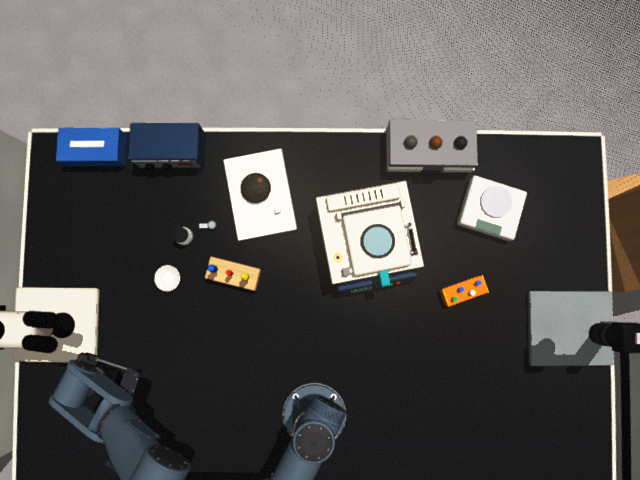

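```bash
cat > m.py <<'E'
from h import *
def blob(c,lo,hi,box):
    h=cv2.cvtColor(c["frame"],cv2.COLOR_RGB2HSV); m=cv2.inRange(h,lo,hi); k=np.zeros_like(m); x0,y0,x1,y1=box; k[y0:y1,x0:x1]=1
    m=m*k; ys,xs=np.nonzero(m); return np.array([xs.mean(),ys.mean()]),len(xs),(xs.min(),xs.max(),ys.min(),ys.max())
def tri(cs,ps):
    A=np.zeros((3,3));b=np.zeros(3)
    for c,p in zip(cs,ps):
        o,v=ray(c,p);v/=np.linalg.norm(v);P=np.eye(3)-np.outer(v,v);A+=P;b+=P@o
    return np.linalg.solve(A,b)
E
python3 - <<'E'
from m import *
np.set_printoptions(precision=4,suppress=True)
S=imaging.capture("scene");T=imaging.capture("top")
for n,lo,hi,bs,bt,z in [("ring",(20,90,90),(35,255,255),(295,185,335,213),(325,245,352,268),.15),("rod",(0,150,80),(8,255,255),(420,265,455,300),(220,265,238,282),.12),
 ("teal",(80,120,60),(98,255,255),(280,130,310,160),(370,262,400,292),.177)]:
    a=blob(S,lo,hi,bs);b=blob(T,lo,hi,bt);X=tri([S,T],[a[0],b[0]])
    print(n,a,b,"tri",X,"S@z",atz(S,a[0],z),"T@z",atz(T,b[0],z), proj(S,X),proj(T,X))
cr=np.hstack([cv2.resize(S["frame"][130:230,230:350],None,fx=4,fy=4,interpolation=2),cv2.resize(T["frame"][230:300,310:387],(440,400),interpolation=2)])[:, :800]
b=np.hstack([cv2.resize(S["frame"][240:330,390:480],(350,350)),cv2.resize(T["frame"][250:300,195:265],(450,321))[:350] if 0 else cv2.resize(T["frame"][250:300,195:265],(450,350))])
cv2.imwrite("pics/c1.png",cv2.cvtColor(cv2.resize(np.vstack([cr,b]),(800,600)),cv2.COLOR_RGB2BGR))
E
```

```text
ring (array([315.0816, 198.9184]), 49, (np.int64(310), np.int64(320), np.int64(194), np.int64(203))) (array([336.9474, 256.7632]), 38, (np.int64(333), np.int64(341), np.int64(253), np.int64(261))) tri [ 0.5362 -0.0719  0.1521] S@z [ 0.5347 -0.0724  0.15  ] T@z [ 0.5368 -0.0726  0.15  ] [314.7748 198.8895] [336.7639 256.917 ]
rod (array([439.3535, 280.404 ]), 99, (np.int64(434), np.int64(445), np.int64(274), np.int64(288))) (array([228.7667, 272.3667]), 30, (np.int64(226), np.int64(232), np.int64(270), np.int64(275))) tri [0.4847 0.283  0.1186] S@z [0.4847 0.2844 0.12  ] T@z [0.4852 0.2816 0.12  ] [438.7633 280.2839] [228.3911 272.5476]
teal (array([293.0838, 145.581 ]), 179, (np.int64(284), np.int64(301), np.int64(138), np.int64(153))) (array([384.3469, 278.2041]), 147, (np.int64(379), np.int64(390), np.int64(270), np.int64(286))) tri [ 0.4667 -0.2214  0.1764] S@z [ 0.4663 -0.2198  0.177 ] T@z [ 0.4676 -0.2223  0.177 ] [292.5677 145.5339] [384.03   278.4921]
```

View pics/c1.png

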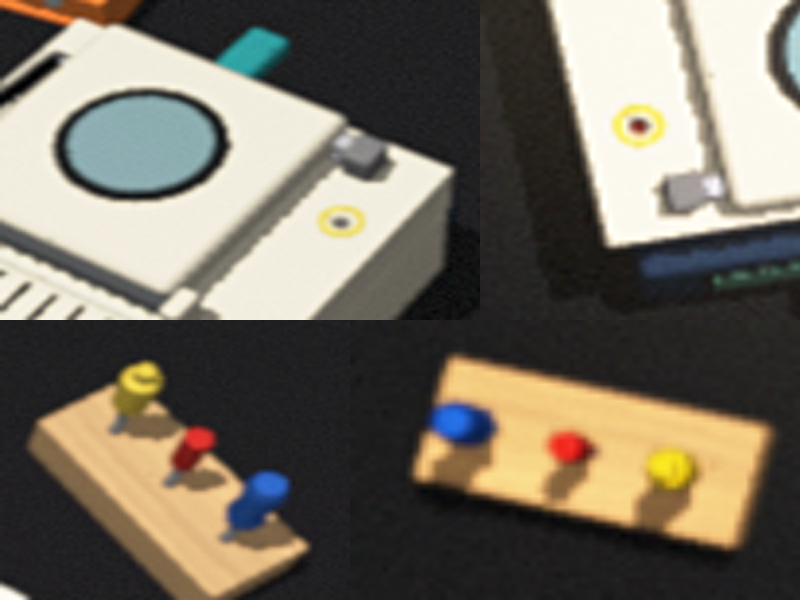

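The crop shows the red rod in the middle hole of the block, with blue on the +y side and yellow on the -y side. The yellow-ringed hole is in the deck beside the lid, and the teal grip is at the front.

```bash
cat >> m.py <<'E'
from scipy.spatial.transform import Rotation as Ro
def go(p,ang=None,rel=None):
    """print tool-frame shift/rotvec from current pose to TCP p, tool down, tool y at world angle ang"""
    s=bot.read_state(); R=np.array(s["tcp_rot"]); d=R.T@(np.array(p)-s["position"])
    w=np.zeros(3)
    if ang is not None:
        a=np.radians(ang); y=np.array([np.cos(a),np.sin(a),0]); z=np.array([0,0,-1.]); x=np.cross(y,z)
        w=Ro.from_matrix(R.T@np.stack([x,y,z],1)).as_rotvec(degrees=True)
    print("shift",np.round(d,4),"rot",np.round(w,2),"|d|",np.linalg.norm(d).round(3))
E
python3 - <<'E'
from m import *
from scipy.optimize import least_squares
np.set_printoptions(precision=4,suppress=True)
S=imaging.capture("scene");T=imaging.capture("top")
# block top rectangle corners, from wood outline + tools, top camera
for n,c in(("top",T),("scene",S)):
    m=finder.outline_of(n,"tool_block")[0]["pixels"]; ys,xs=np.nonzero(m)
    P=np.array([atz(c,(x,y),.05)[:2] for x,y in zip(xs,ys)],np.float32)
    r=cv2.minAreaRect(P); print(n,"block",r)
for n,c in(("top",T),("scene",S)):
    h=cv2.cvtColor(c["frame"],cv2.COLOR_RGB2HSV)
    for lab,bx,lo,hi in(("blue",(200,255,222,285) if n=="top" else (440,280,475,315),(105,120,50),(125,255,255)),("yel",(235,265,258,290) if n=="top" else (410,245,440,280),(22,120,90),(35,255,255))):
        b=blob(c,lo,hi,bx); print(n,lab,b[1],atz(c,b[0],.14))
# rod: fit projected cylinder mean
def pts(x,y):
    a=np.linspace(0,2*np.pi,24,endpoint=False); return [(x+.009*np.cos(t),y+.009*np.sin(t),z) for z in(.09,.135) for t in a]
obs=[blob(S,(0,120,60),(8,255,255),(420,265,455,300))[0],blob(T,(0,120,60),(8,255,255),(220,265,238,282))[0]]
def cen(c,x,y):
    im=np.zeros((4800//4,640*5//2),np.uint8)
    q=np.array([proj(c,p) for p in pts(x,y)],np.float32); h=cv2.convexHull(q); M=cv2.moments(h); return np.array([M["m10"],M["m01"]])/M["m00"]
for cs,ob in (([S,T],obs),([S],obs[:1]),([T],obs[1:])):
    print("rod",least_squares(lambda v:np.concatenate([cen(c,*v)-o for c,o in zip(cs,ob)]),[.485,.283],diff_step=1e-3).x)
# centrifuge pose fit: ring centre + tongue box
def tong(c,x,y,th):
    cth,sth=np.cos(th),np.sin(th); q=[]
    for lx in(-.165,-.115):
        for ly in(-.03,0):
            for z in((.159,.177) if lx<-.16 else (.177,)): q.append(proj(c,(x+cth*lx-sth*ly,y+sth*lx+cth*ly,z)))
    M=cv2.moments(cv2.convexHull(np.array(q,np.float32))); return np.array([M["m10"],M["m01"]])/M["m00"]
def res(v):
    x,y,th=v;o=[]
    for c,n,bs,bt in((S,"s",(295,185,335,213),(280,130,310,160)),(T,"t",(325,245,352,268),(370,262,400,292))):
        H=(x-.045*np.cos(th)-.118*np.sin(th),y-.045*np.sin(th)+.118*np.cos(th),.15)
        o+=[proj(c,H)-blob(c,(20,90,90),(35,255,255),bs)[0],tong(c,*v)-blob(c,(80,120,60),(98,255,255),bt)[0]]
    return np.concatenate(o)
f=least_squares(res,[.6,-.18,.19],diff_step=1e-3); x,y,th=f.x; print("cf",f.x,np.degrees(th),f.fun)
for l in((-.045,.118),(-.145,-.015),(.085,-.015)): print(x+np.cos(th)*l[0]-np.sin(th)*l[1],y+np.sin(th)*l[0]+np.cos(th)*l[1])
go((.482,.283,.24),-14)
E
```

```text
Traceback (most recent call last):
IndexError: list index out of range
```

```bash
cat > fit.py <<'E'
from m import *
from scipy.optimize import least_squares
np.set_printoptions(precision=4,suppress=True)
S=imaging.capture("scene");T=imaging.capture("top")
h=cv2.cvtColor(T["frame"],cv2.COLOR_RGB2HSV)[250:300,195:265]; m=cv2.inRange(h,(8,50,110),(24,200,255))
ys,xs=np.nonzero(m); P=np.array([atz(T,(x+195,y+250),.05)[:2] for x,y in zip(xs,ys)],np.float32); print("block",cv2.minAreaRect(P))
for n,c in(("top",T),("scene",S)):
    for lab,bx,lo,hi in(("blue",(200,255,222,285) if n=="top" else (440,280,475,315),(105,120,50),(125,255,255)),("yel",(235,265,258,290) if n=="top" else (410,245,440,280),(22,150,90),(35,255,255))):
        b=blob(c,lo,hi,bx); print(n,lab,b[1],atz(c,b[0],.14))
a=np.linspace(0,2*np.pi,24,endpoint=False)
obs=[blob(S,(0,120,60),(8,255,255),(420,265,455,300))[0],blob(T,(0,120,60),(8,255,255),(220,265,238,282))[0]]
def mid(q): M=cv2.moments(cv2.convexHull(np.array(q,np.float32))); return np.array([M["m10"],M["m01"]])/M["m00"]
def cen(c,x,y): return mid([proj(c,(x+.009*np.cos(t),y+.009*np.sin(t),z)) for z in(.09,.135) for t in a])
for cs,ob in (([S,T],obs),([S],obs[:1]),([T],obs[1:])):
    print("rod",least_squares(lambda v:np.concatenate([cen(c,*v)-o for c,o in zip(cs,ob)]),[.485,.283],diff_step=1e-3).x)
def W(v,lx,ly,z): x,y,t=v; return (x+np.cos(t)*lx-np.sin(t)*ly,y+np.sin(t)*lx+np.cos(t)*ly,z)
def tong(c,v): return mid([proj(c,W(v,lx,ly,z)) for lx,z in((-.165,.159),(-.165,.177),(-.115,.177)) for ly in(-.03,0)])
O=[(c,blob(c,(20,90,90),(35,255,255),b)[0],blob(c,(80,120,60),(98,255,255),d)[0]) for c,b,d in((S,(295,185,335,213),(280,130,310,160)),(T,(325,245,352,268),(370,262,400,292)))]
f=least_squares(lambda v:np.concatenate([np.r_[proj(c,W(v,-.045,.118,.15))-r,tong(c,v)-g] for c,r,g in O]),[.6,-.18,.19],diff_step=1e-3)
print("cf",f.x,np.degrees(f.x[2]),f.fun)
for l in((-.045,.118,.15),(-.145,-.015,.168),(.085,-.015,.168)): print(np.array(W(f.x,*l)))
go((.482,.283,.24),-14)
E
python3 fit.py
```

```text
block ((0.48577505350112915, 0.28150805830955505), (0.18016782402992249, 0.07791091501712799), 76.45113372802734)
top blue 52 [0.4978 0.3345 0.14  ]
top yel 44 [0.4729 0.2268 0.14  ]
scene blue 191 [0.5009 0.3384 0.14  ]
scene yel 156 [0.4781 0.2324 0.14  ]
rod [0.483  0.2835]
rod [0.4814 0.2838]
rod [0.4855 0.2826]
cf [ 0.6024 -0.18    0.1946] 11.147869847853718 [-0.2813  0.035  -0.1466  0.2961  0.1602  0.465  -0.3241  0.1446]
[ 0.5354 -0.0729  0.15  ]
[ 0.463  -0.2228  0.168 ]
[ 0.6887 -0.1783  0.168 ]
shift [-0.3811 -0.216  -0.0005] rot [ 0.  -0.  87.4] |d| 0.438
```

Careful with the scale: shifts go in shares of 0.75 m and turns go in shares of 60 degrees. That gives: -0.304 m / 0.75 = -0.4053, -0.266 m / 0.75 = -0.3547, 53.6 degrees / 60 = 0.8933.

Request:
play_rows([
  [[-0.0507,-0.0293,0,0,0,0.1117],[-0.1013,-0.0573,0,0,0,0.2233],[-0.152,-0.0867,0,0,0,0.335],[-0.2027,-0.1147,0,0,0,0.4467],[-0.2533,-0.144,0,0,0,0.5583],[-0.304,-0.1733,0,0,0,0.67],[-0.3547,-0.2013,0,0,0,0.7817],[-0.4053,-0.2307,0,0,0,0.8933]],
])

```text
time_s: 2.52
position: [0.4103, 0.3567, 0.2398]
tcp_rot: [[-0.333, 0.943, 0.001], [0.943, 0.333, 0.0], [0.0, 0.001, -1.0]]
force: [1.0, 0.2, -0.7]
opening: 1.002
grasp_force: 0.0
```

```bash
python3 -c "
from m import *
go((.483,.2833,.24),-13.5);print(bot.read_state()['time_s'])"
```

```text
shift [-0.0934  0.0441 -0.0002] rot [ 3.000e-02 -2.000e-02  3.297e+01] |d| 0.103
2.5167
```

Scaled: -0.0934 m / 0.75 = -0.1245, 0.0441 m / 0.75 = 0.0588, 33 degrees / 60 = 0.55.

Request:
play_rows([
  [[-0.0267,0.0133,0,0,0,0.11],[-0.0533,0.0267,0,0,0,0.22],[-0.08,0.04,0,0,0,0.33],[-0.1067,0.0533,0,0,0,0.44],[-0.1245,0.0588,0,0,0,0.55],[-0.1245,0.0588,0,0,0,0.55]],
], fingers=0.06)

```text
time_s: 3.02
position: [0.4846, 0.2833, 0.2397]
tcp_rot: [[0.234, 0.972, 0.002], [0.972, -0.234, -0.0], [0.0, 0.002, -1.0]]
force: [-0.6, 0.3, -0.3]
opening: 0.711
grasp_force: 0.0
```

```bash
python3 -c "
from m import *
c=imaging.capture('scene');save(c,'a.png')
go((.483,.2833,.116),-13.5);print(bot.read_state()['time_s'])"
```

```text
shift [-1.100e-03  1.000e-04  1.235e-01] rot [ 0.01 -0.01  0.25] |d| 0.124
3.0667
```

Scaled: 0.1235 m / 0.75 = 0.1647, 0.11 m / 0.75 = 0.1467.

Request:
play_rows([
  [[-0.0013,0,0.04,0,0,0],[-0.0013,0,0.08,0,0,0],[-0.0013,0,0.12,0,0,0],[-0.0013,0,0.1467,0,0,0],[-0.0013,0,0.1647,0,0,0],[-0.0013,0,0.1647,0,0,0]],
])

```text
time_s: 3.57
position: [0.4789, 0.2844, 0.1131]
tcp_rot: [[0.225, 0.974, -0.007], [0.974, -0.225, -0.002], [-0.004, -0.006, -1.0]]
force: [-0.4, -0.1, 0.4]
opening: 0.694
grasp_force: 0.0
```

Request:
play_rows([
  [[0,0,0,0,0,0],[0,0,0,0,0,0],[0,0,0,0,0,0],[0,0,0,0,0,0],[0,0,0,0,0,0],[0,0,0,0,0,0]],
], fingers=0.0)

```text
time_s: 4.07
position: [0.4823, 0.2844, 0.1168]
tcp_rot: [[0.228, 0.974, 0.001], [0.974, -0.228, 0.0], [0.001, 0.001, -1.0]]
force: [-0.1, -0.3, -0.4]
opening: 0.322
grasp_force: 0.0
```

Request:
play_rows([
  [[0,0,0,0,0,0],[0,0,0,0,0,0],[0,0,0,0,0,0],[0,0,0,0,0,0],[0,0,0,0,0,0],[0,0,0,0,0,0]],
])

```text
time_s: 4.57
position: [0.4826, 0.2843, 0.1163]
tcp_rot: [[0.228, 0.974, 0.001], [0.974, -0.228, 0.0], [0.001, 0.001, -1.0]]
force: [0.6, -0.0, 1.7]
opening: 0.199
grasp_force: 29.9
```

Scaled: -0.165 m / 0.75 = -0.22, -0.135 m / 0.75 = -0.18.

Request:
play_rows([
  [[0,0,-0.0133,0,0,0],[0,0,-0.0333,0,0,0],[0,0,-0.06,0,0,0],[0,0,-0.0933,0,0,0],[0,0,-0.1333,0,0,0],[0,0,-0.18,0,0,0],[0,0,-0.22,0,0,0],[0,0,-0.22,0,0,0]],
])

```text
time_s: 5.23
position: [0.4846, 0.2856, 0.2879]
tcp_rot: [[0.228, 0.974, 0.011], [0.974, -0.228, 0.004], [0.007, 0.01, -1.0]]
force: [0.4, -0.7, -0.1]
opening: 0.195
grasp_force: 29.9
```

```bash
python3 -c "
from m import *
go((.5354,-.0729,.280),11);s=bot.read_state();print(s['time_s'],s['position'],s['opening'])"
```

```text
shift [-0.3375  0.1312  0.0068] rot [  0.62  -0.27 -24.19] |d| 0.362
5.2333 [0.48457787 0.28564276 0.28787869] 0.19543847613959667
```

Scaled: -0.25 m / 0.75 = -0.3333, -0.22 m / 0.75 = -0.2933, -18 degrees / 60 = -0.3.

Request:
play_rows([
  [[-0.02,0.008,0,0,0,-0.0167],[-0.06,0.024,0,0,0,-0.05],[-0.1067,0.0413,0,0,0,-0.1],[-0.1533,0.06,0,0,0,-0.1417],[-0.2,0.0773,0,0,0,-0.1833],[-0.2467,0.096,0,0,0,-0.225],[-0.2933,0.1147,0,0,0,-0.2667],[-0.3333,0.1307,0,0,0,-0.3]],
])

```text
time_s: 5.9
position: [0.5192, 0.0166, 0.2806]
tcp_rot: [[-0.085, 0.996, -0.002], [0.996, 0.085, 0.0], [0.001, -0.002, -1.0]]
force: [-0.4, 1.7, -1.6]
opening: 0.199
grasp_force: 29.9
```

```bash
python3 -c "
from m import *
go((.5354,-.0729,.280),11);s=bot.read_state();print(s['time_s'],s['position'],s['opening'])"
```

```text
shift [-0.0906  0.0085  0.0005] rot [-0.14 -0.05 -6.13] |d| 0.091
5.9 [0.51922303 0.0166096  0.28056655] 0.19918503388061712
```

Scaled: -0.088 m / 0.75 = -0.1173, -0.085 m / 0.75 = -0.1133, -6 degrees / 60 = -0.1.

Request:
play_rows([
  [[-0.0373,0.004,0,0,0,-0.0333],[-0.0693,0.0067,0,0,0,-0.0667],[-0.096,0.0093,0,0,0,-0.1],[-0.1133,0.0107,0,0,0,-0.1],[-0.1173,0.0107,0,0,0,-0.1],[-0.1173,0.0107,0,0,0,-0.1],[-0.1173,0.0107,0,0,0,-0.1],[-0.1173,0.0107,0,0,0,-0.1]],
])

```text
time_s: 6.57
position: [0.5351, -0.0671, 0.2809]
tcp_rot: [[-0.188, 0.982, -0.001], [0.982, 0.188, 0.001], [0.001, -0.001, -1.0]]
force: [-0.2, 0.5, -0.9]
opening: 0.198
grasp_force: 29.9
```

```bash
cat > look.py <<'E'
from m import *
np.set_printoptions(precision=4,suppress=True)
S=imaging.capture("scene");T=imaging.capture("top")
s=bot.read_state();p=s["position"];print(s["time_s"],p,s["opening"])
tip=p+np.array(s["tcp_rot"])@[0,0,.101]; print("tip pred",tip,"S",proj(S,tip),"T",proj(T,tip),"mouth",proj(S,(.5354,-.0729,.15)),proj(T,(.5354,-.0729,.15)))
go((.5354,-.0729,.280),11)
q=proj(S,(.5354,-.0729,.2)).astype(int)
cv2.imwrite("pics/look.png",cv2.cvtColor(cv2.resize(S["frame"][q[1]-50:q[1]+50,q[0]-65:q[0]+65],(780,600),interpolation=cv2.INTER_CUBIC),cv2.COLOR_RGB2BGR)); print(q)
E
python3 look.py
```

```text
6.6667 [ 0.5353 -0.0672  0.2811] 0.1982275287989406
tip pred [ 0.5353 -0.0672  0.1801] S [316.1444 193.1888] T [335.6072 256.5679] mouth [314.7363 198.9573] [337.0413 257.2074]
shift [-0.0056 -0.001   0.0011] rot [-0.02 -0.03 -0.12] |d| 0.006
[314 187]
```

View pics/look.png

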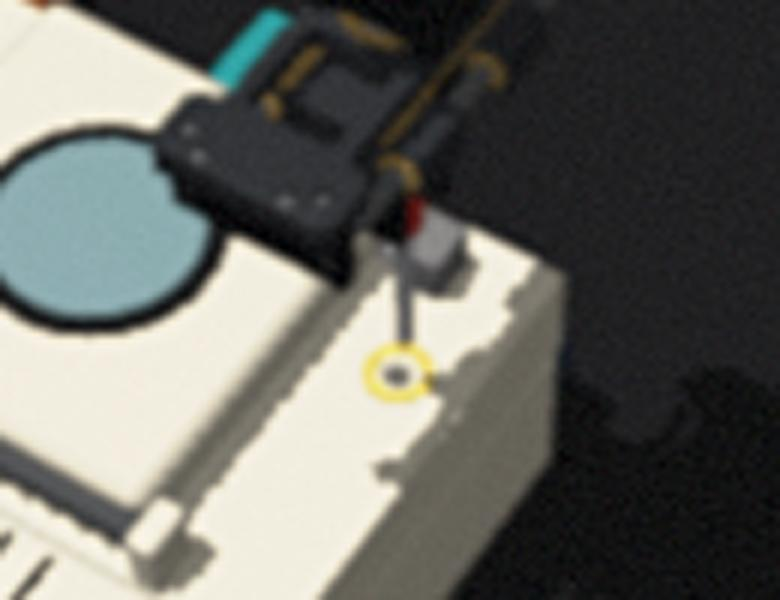

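The picture shows the rod hanging vertically just above and short of the yellow ring: tip at about (317,194), ring at (315,199). I'll move over the hole, lower to about 6 mm above it, then compare sub-pixel.

Scaled: 0.024 m / 0.75 = 0.032, -0.0056 m / 0.75 = -0.0075.

Request:
play_rows([
  [[-0.004,-0.0013,0.008,0,0,0],[-0.0075,-0.0013,0.0187,0,0,0],[-0.0075,-0.0013,0.0267,0,0,0],[-0.0075,-0.0013,0.032,0,0,0],[-0.0075,-0.0013,0.032,0,0,0],[-0.0075,-0.0013,0.032,0,0,0]],
])

```text
time_s: 7.17
position: [0.5355, -0.0741, 0.2564]
tcp_rot: [[-0.187, 0.982, -0.001], [0.982, 0.187, 0.001], [0.001, -0.001, -1.0]]
force: [0.6, 0.1, -0.5]
opening: 0.196
grasp_force: 29.9
```

```bash
cat >> look.py <<'E'
g=S["frame"].astype(float).mean(2)
for r in range(184,202): print(r,g[r,306:327].astype(int), proj(S,p+np.array([0,0,-.101+max(0,(196-r)*.0035)]))[0].round(1))
E
python3 look.py
```

```text
7.2667 [ 0.5359 -0.0743  0.2571] 0.1970503036679626
tip pred [ 0.5359 -0.0743  0.1561] S [314.1462 197.3571] T [337.5424 256.9211] mouth [314.7363 198.9573] [337.0413 257.2074]
shift [ 0.0014 -0.0002 -0.0229] rot [ 0.01  0.01 -0.21] |d| 0.023
[314 187]
184 [ 83 106 119 120 118 118 111  91  85 102 122 114  88  70  66  58  55  72
  97 113 135] 313.7
185 [ 89 113 119 122 135 146 131 101  95 140 190 192 158 118  85  64  63  90
 107 118 149] 313.8
186 [ 91 114 121 146 196 212 174 113  92 152 218 234 225 194 157 127 125 136
 142 152 188] 313.8
187 [ 86 108 133 191 232 236 192 118  91 149 217 238 237 232 224 218 218 219
 219 222 230] 313.8
188 [ 79 108 150 212 238 239 195 119  87 138 213 237 237 235 235 236 237 236
 237 237 239] 313.9
189 [ 99 144 197 229 237 237 199 128  87 128 208 237 235 234 235 235 234 235
 235 237 236] 313.9
190 [127 189 231 236 237 237 205 134  88 129 210 236 235 235 234 234 234 234
 235 237 231] 313.9
191 [159 215 236 236 236 235 204 134  89 128 210 235 234 235 235 234 235 236
 239 234 204] 314.0
192 [218 231 235 235 236 235 206 134  89 131 211 237 237 235 235 236 23
[... 198 characters left out ...]
0
 129 119 116] 314.1
195 [236 234 235 234 228 215 183 128  91 109 168 194 195 187 176 151 130 118
 117 119 119] 314.1
196 [235 236 234 227 210 194 180 141  95 122 190 207 175 129 113 115 118 116
 119 119 120] 314.2
197 [234 235 233 218 196 186 189 155 106 119 183 191 141  99  93 111 116 121
 120 120 121] 314.2
198 [233 235 233 214 193 200 200 154 108 107 139 140 121  99  94 109 117 121
 120 121 120] 314.2
199 [235 235 233 211 194 208 201 144 103 101 113 117 115 100  96 111 118 120
 121 119 121] 314.2
200 [234 234 235 216 197 205 205 164 127 110 107 107 107  97  98 112 117 121
 121 119 121] 314.2
201 [233 234 235 223 201 195 204 206 184 156 130 116  99  93 102 114 121 119
 119 121 119] 314.2
```

View pics/look.png

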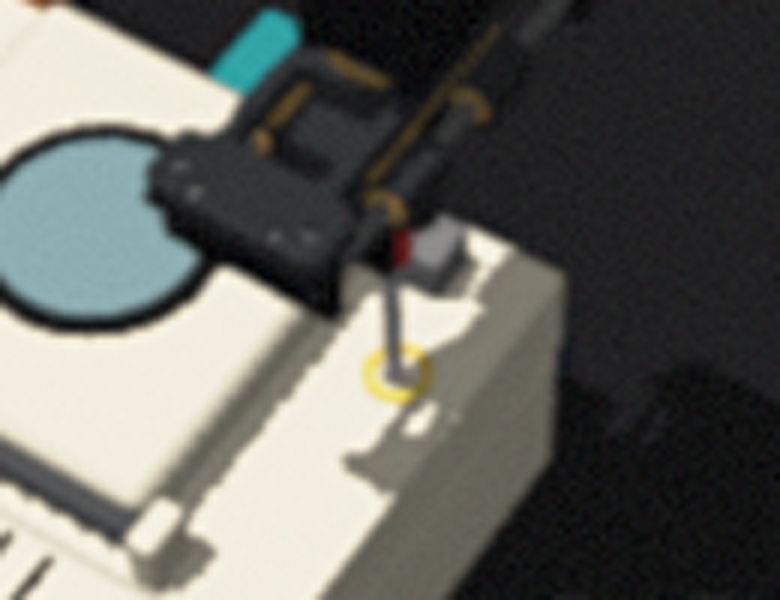

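Scaled: 0.012 m / 0.75 = 0.016, 0.0024 m / 0.75 = 0.0032.

Request:
play_rows([
  [[0.0032,-0.0007,0,0,0,0],[0.0032,-0.0007,0,0,0,0],[0.0032,-0.0007,0.004,0,0,0],[0.0032,-0.0007,0.008,0,0,0],[0.0032,-0.0007,0.012,0,0,0],[0.0032,-0.0007,0.016,0,0,0],[0.0032,-0.0007,0.016,0,0,0]],
])

```text
time_s: 7.85
position: [0.5343, -0.0718, 0.2442]
tcp_rot: [[-0.187, 0.982, -0.002], [0.982, 0.187, 0.001], [0.001, -0.001, -1.0]]
force: [-0.6, 0.0, -0.7]
opening: 0.196
grasp_force: 29.9
```

Scaled: 0.017 m / 0.75 = 0.0227, 0.015 m / 0.75 = 0.02.

Request:
play_rows([
  [[0,0,0.0053,0,0,0],[0,0,0.0107,0,0,0],[0,0,0.016,0,0,0],[0,0,0.02,0,0,0],[0,0,0.0227,0,0,0],[0,0,0.0227,0,0,0]],
])

```text
time_s: 8.35
position: [0.5345, -0.0719, 0.2274]
tcp_rot: [[-0.187, 0.982, -0.001], [0.982, 0.187, 0.0], [0.001, -0.001, -1.0]]
force: [-0.4, 0.5, 0.1]
opening: 0.198
grasp_force: 29.9
```

Request:
play_rows([
  [[0,0,0.004,0,0,0],[0,0,0.008,0,0,0],[0,0,0.012,0,0,0],[0,0,0.0147,0,0,0],[0,0,0.0173,0,0,0],[0,0,0.0187,0,0,0],[0,0,0.0187,0,0,0]],
])

```text
time_s: 8.93
position: [0.535, -0.072, 0.214]
tcp_rot: [[-0.187, 0.982, 0.001], [0.982, 0.187, -0.0], [-0.0, 0.001, -1.0]]
force: [0.9, -0.4, 1.5]
opening: 0.196
grasp_force: 29.9
```

Scaled: 0.003 m / 0.75 = 0.004, 0.001 m / 0.75 = 0.0013.

Request:
play_rows([
  [[0,0,0.0013,0,0,0],[0,0,0.0027,0,0,0],[0,0,0.004,0,0,0],[0,0,0.004,0,0,0],[0,0,0.004,0,0,0]],
])

```text
time_s: 9.35
position: [0.535, -0.072, 0.2113]
tcp_rot: [[-0.187, 0.982, 0.001], [0.982, 0.187, -0.0], [-0.0, 0.001, -1.0]]
force: [0.1, -0.6, 3.9]
opening: 0.195
grasp_force: 29.9
```

Scaled: 0.003 m / 0.75 = 0.004, 0.001 m / 0.75 = 0.0013.

Request:
play_rows([
  [[0,0,0.0013,0,0,0],[0,0,0.0027,0,0,0],[0,0,0.004,0,0,0],[0,0,0.004,0,0,0],[0,0,0.004,0,0,0]],
])

```text
time_s: 9.77
position: [0.5361, -0.0726, 0.2108]
tcp_rot: [[-0.188, 0.982, 0.004], [0.982, 0.188, -0.002], [-0.003, 0.004, -1.0]]
force: [-2.7, 0.2, 16.9]
opening: 0.197
grasp_force: 30.0
```

Scaled: -0.002 m / 0.75 = -0.0027, -0.001 m / 0.75 = -0.0013.

Request:
play_rows([
  [[0,0,-0.0013,0,0,0],[0,0,-0.0027,0,0,0],[0,0,-0.0027,0,0,0]],
])

```text
time_s: 10.02
position: [0.5355, -0.0722, 0.2111]
tcp_rot: [[-0.187, 0.982, 0.002], [0.982, 0.187, -0.001], [-0.001, 0.002, -1.0]]
force: [-0.5, -0.5, 8.0]
opening: 0.198
grasp_force: 29.9
```

Request:
play_rows([
  [[0,0,0,0,0,0],[0,0,0,0,0,0],[0,0,0,0,0,0],[0,0,0,0,0,0],[0,0,0,0,0,0]],
], fingers=0.045)

```text
time_s: 10.43
position: [0.5343, -0.0718, 0.2094]
tcp_rot: [[-0.187, 0.982, -0.002], [0.982, 0.187, 0.001], [0.001, -0.001, -1.0]]
force: [-0.9, -0.0, 0.1]
opening: 0.476
grasp_force: 0.0
```

Scaled: -0.1 m / 0.75 = -0.1333, -0.09 m / 0.75 = -0.12.

Request:
play_rows([
  [[0,0,-0.0133,0,0,0],[0,0,-0.0333,0,0,0],[0,0,-0.06,0,0,0],[0,0,-0.0933,0,0,0],[0,0,-0.12,0,0,0],[0,0,-0.1333,0,0,0],[0,0,-0.1333,0,0,0]],
])

```text
time_s: 11.02
position: [0.5362, -0.0724, 0.313]
tcp_rot: [[-0.187, 0.982, 0.006], [0.982, 0.187, -0.002], [-0.003, 0.005, -1.0]]
force: [0.3, -1.1, 0.3]
opening: 0.517
grasp_force: 0.0
```

```bash
python3 - <<'E'
from m import *
S=imaging.capture("scene");T=imaging.capture("top")
go((.463,-.2228,.30),-78.9);s=bot.read_state();print(s['time_s'],s['position'],s['opening'])
for c,bx in((S,(290,150,335,215)),(T,(325,235,352,268))):
    try: b=blob(c,(0,120,60),(8,255,255),bx); print(b, atz(c,b[0],.2075))
    except Exception as e: print(e)
cv2.imwrite("pics/rod.png",cv2.cvtColor(cv2.resize(S["frame"][120:220,250:380],(780,600),interpolation=2),cv2.COLOR_RGB2BGR))
E
```

```text
shift [-0.135  -0.0984  0.0098] rot [-3.00e-02  1.00e-02  8.97e+01] |d| 0.167
11.1167 [ 0.53437309 -0.07180181  0.30980858] 0.5188020532592779
(array([314.14772727, 184.43181818]), 88, (np.int64(311), np.int64(317), np.int64(177), np.int64(193))) [ 0.5338919  -0.07445899  0.2075    ]
zero-size array to reduction operation minimum which has no identitym.py:4: RuntimeWarning: Mean of empty slice.
  m=m*k; ys,xs=np.nonzero(m); return np.array([xs.mean(),ys.mean()]),len(xs),(xs.min(),xs.max(),ys.min(),ys.max())
  ret = ret.dtype.type(ret / rcount)
```

View pics/rod.png

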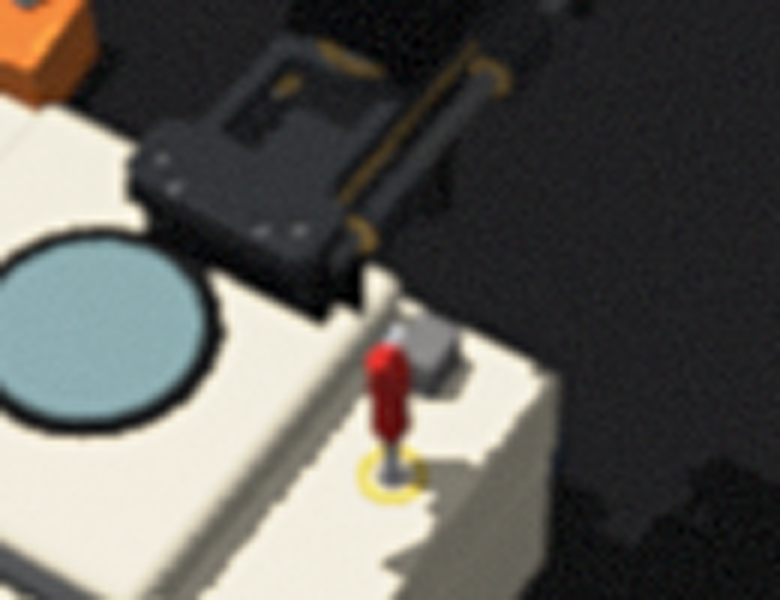

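The rod stands upright in the ringed hole (316,199) and the gripper is clear above it. Next I go to the grip.

Scaled: -0.125 m / 0.75 = -0.1667, -0.112 m / 0.75 = -0.1493, 55 degrees / 60 = 0.9167.

Request:
play_rows([
  [[-0.016,-0.0107,0,0,0,0.1],[-0.0373,-0.0267,0,0,0,0.2167],[-0.06,-0.0427,0,0,0,0.3333],[-0.0827,-0.06,0,0,0,0.45],[-0.1053,-0.076,0,0,0,0.5667],[-0.128,-0.0933,0,0,0,0.6833],[-0.1493,-0.1067,0,0,0,0.8],[-0.1667,-0.12,0,0,0,0.9167]],
], fingers=0.06)

```text
time_s: 11.78
position: [0.4684, -0.2122, 0.3081]
tcp_rot: [[0.702, 0.712, -0.003], [0.712, -0.702, 0.002], [-0.001, -0.004, -1.0]]
force: [0.6, 0.7, -0.2]
opening: 0.687
grasp_force: 0.0
```

```bash
python3 - <<'E'
from m import *
go((.463,-.2228,.30),-78.9);s=bot.read_state();print(s['time_s'],s['position'],s['opening'])
E
```

```text
shift [-0.0113  0.0036  0.0081] rot [-0.2   0.11 34.31] |d| 0.014
11.7833 [ 0.46841424 -0.212231    0.30811454] 0.6870471913542784
```

Scaled: -0.011 m / 0.75 = -0.0147, 0.004 m / 0.75 = 0.0053, 34.3 degrees / 60 = 0.5717.

Request:
play_rows([
  [[-0.0027,0.0013,0,0,0,0.1167],[-0.0067,0.0027,0,0,0,0.2333],[-0.012,0.004,0,0,0,0.35],[-0.0147,0.0053,0,0,0,0.4667],[-0.0147,0.0053,0,0,0,0.5717],[-0.0147,0.0053,0,0,0,0.5717],[-0.0147,0.0053,0,0,0,0.5717],[-0.0147,0.0053,0,0,0,0.5717]],
])

```text
time_s: 12.45
position: [0.4645, -0.2219, 0.3091]
tcp_rot: [[0.979, 0.202, -0.002], [0.202, -0.979, 0.001], [-0.001, -0.002, -1.0]]
force: [-0.8, 0.6, -0.8]
opening: 0.687
grasp_force: 0.0
```

```bash
python3 - <<'E'
from m import *
go((.463,-.2228,.166),-78.9);s=bot.read_state();print(s['time_s'],s['position'],s['opening'])
E
```

```text
shift [-0.0015  0.0008  0.1431] rot [-0.1   0.08  0.54] |d| 0.143
12.45 [ 0.46454987 -0.22189434  0.30906615] 0.6871286406298148
```

Scaled: 0.143 m / 0.75 = 0.1907, 0.08 m / 0.75 = 0.1067, 0.5 degrees / 60 = 0.0083.

Request:
play_rows([
  [[-0.0027,0,0.0267,0,0,0.0083],[-0.0027,0,0.0667,0,0,0.0083],[-0.0027,0,0.1067,0,0,0.0083],[-0.0027,0,0.14,0,0,0.0083],[-0.0027,0,0.1667,0,0,0.0083],[-0.0027,0,0.184,0,0,0.0083],[-0.0027,0,0.1907,0,0,0.0083],[-0.0027,0,0.1907,0,0,0.0083]],
])

```text
time_s: 13.12
position: [0.4623, -0.222, 0.1657]
tcp_rot: [[0.981, 0.192, -0.003], [0.192, -0.981, 0.002], [-0.002, -0.003, -1.0]]
force: [0.0, -0.5, -0.3]
opening: 0.694
grasp_force: 0.0
```

```bash
python3 - <<'E'
from m import *
S=imaging.capture("scene")
s=bot.read_state();print(s['time_s'],s['position'],s['force'])
cv2.imwrite("pics/grip.png",cv2.cvtColor(cv2.resize(S["frame"][95:195,230:360],(780,600),interpolation=2),cv2.COLOR_RGB2BGR))
E
```

```text
13.1667 [ 0.46301018 -0.22253155  0.16677466] [ 0.73570251 -0.35933881 -0.09661267]
```

View pics/grip.png

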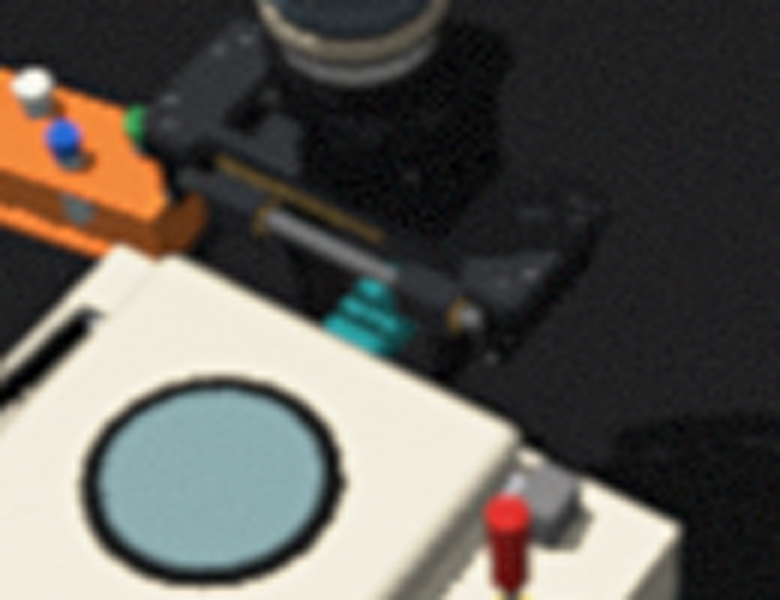

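The teal tongue at about (291,149) lies between the open fingers, and the rod is still standing at about (315,188). Closing.

Request:
play_rows([
  [[0,0,0,0,0,0],[0,0,0,0,0,0],[0,0,0,0,0,0],[0,0,0,0,0,0],[0,0,0,0,0,0],[0,0,0,0,0,0],[0,0,0,0,0,0],[0,0,0,0,0,0]],
], fingers=0.0)

```text
time_s: 13.83
position: [0.4631, -0.2224, 0.1675]
tcp_rot: [[0.982, 0.191, 0.0], [0.191, -0.982, 0.0], [0.0, -0.0, -1.0]]
force: [0.6, 1.9, 4.6]
opening: 0.342
grasp_force: 30.0
```

Scaled: -0.0161 m / 0.75 = -0.0215, -0.0115 m / 0.75 = -0.0153.

Request:
play_rows([
  [[0,0,-0.0031,0,0,0],[0.0001,0,-0.0092,0,0,0],[0.0004,0,-0.0153,0,0,0],[0.0008,0,-0.0215,0,0,0],[0.0008,0,-0.0215,0,0,0]],
])

```text
time_s: 14.25
position: [0.4634, -0.2223, 0.1835]
tcp_rot: [[0.982, 0.191, -0.001], [0.191, -0.982, 0.0], [-0.0, -0.001, -1.0]]
force: [2.5, 1.4, -6.7]
opening: 0.346
grasp_force: 30.0
```

```bash
python3 -c "
import math
for a in range(7,76,3):
  t=a/100;print(t,round(.23*(math.cos(.07)-math.cos(t)),4),round(-.23*(math.sin(t)-math.sin(.07)),4))"
```

```text
0.07 0.0 -0.0
0.1 0.0006 -0.0069
0.13 0.0014 -0.0137
0.16 0.0024 -0.0206
0.19 0.0036 -0.0274
0.22 0.005 -0.0341
0.25 0.0066 -0.0408
0.28 0.0084 -0.0475
0.31 0.0104 -0.0541
0.34 0.0126 -0.0606
0.37 0.015 -0.0671
0.4 0.0176 -0.0735
0.43 0.0204 -0.0798
0.46 0.0233 -0.086
0.49 0.0265 -0.0922
0.52 0.0298 -0.0982
0.55 0.0334 -0.1041
0.58 0.0371 -0.11
0.61 0.0409 -0.1157
0.64 0.045 -0.1213
0.67 0.0492 -0.1267
0.7 0.0535 -0.1321
0.73 0.058 -0.1373
```

Force of −6.7 N matches the lid's weight, so the lid is unlocked and moving.

Scaled: -0.0475 m / 0.75 = -0.0633, -0.0408 m / 0.75 = -0.0544.

Request:
play_rows([
  [[0.0008,0,-0.0092,0,0,0],[0.0019,0,-0.0183,0,0,0],[0.0032,0,-0.0275,0,0,0],[0.0048,0,-0.0365,0,0,0],[0.0067,0,-0.0455,0,0,0],[0.0088,0,-0.0544,0,0,0],[0.0112,0,-0.0633,0,0,0],[0.0112,0,-0.0633,0,0,0]],
])

```text
time_s: 14.92
position: [0.4716, -0.2206, 0.2321]
tcp_rot: [[0.982, 0.191, -0.0], [0.191, -0.982, -0.0], [-0.0, -0.0, -1.0]]
force: [-1.5, 1.5, -4.0]
opening: 0.343
grasp_force: 30.0
```

```bash
cat > lid.py <<'E'
from m import *
from scipy.spatial.transform import Rotation as Ro
s=bot.read_state(); g=s["position"]-np.array(s["tcp_rot"])[:,2]*.002; h=np.array([.6883,-.1778,.168])
r=h-g; t=np.radians(11.1); rx=r[0]*np.cos(t)+r[1]*np.sin(t)
print(s["time_s"],"angle",np.arctan2(g[2]-.168,rx),"radius",np.hypot(g[2]-.168,rx),s["force"],s["opening"],s["position"])
E
python3 lid.py; python3 -c "
import math
for a in range(28,76,3):
  t=a/100;print(t,round(.23*(math.cos(.28)-math.cos(t)),4),round(-.23*(math.sin(t)-math.sin(.28)),4))"
```

```text
14.9167 angle 0.2908958362209738 radius 0.2305616628724522 [-1.51231177  1.5333473  -3.97429589] 0.3426827855000554 [ 0.47161589 -0.22062928  0.23212752]
0.28 0.0 -0.0
0.31 0.002 -0.0066
0.34 0.0042 -0.0131
0.37 0.0066 -0.0196
0.4 0.0092 -0.026
0.43 0.012 -0.0323
0.46 0.015 -0.0385
0.49 0.0181 -0.0447
0.52 0.0214 -0.0507
0.55 0.025 -0.0567
0.58 0.0287 -0.0625
0.61 0.0325 -0.0682
0.64 0.0366 -0.0738
0.67 0.0408 -0.0793
0.7 0.0451 -0.0846
0.73 0.0497 -0.0898
```

Scaled: -0.0447 m / 0.75 = -0.0596, -0.0385 m / 0.75 = -0.0513.

Request:
play_rows([
  [[0.0027,0,-0.0088,0,0,0],[0.0056,0,-0.0175,0,0,0],[0.0088,0,-0.0261,0,0,0],[0.0123,0,-0.0347,0,0,0],[0.016,0,-0.0431,0,0,0],[0.02,0,-0.0513,0,0,0],[0.0241,0,-0.0596,0,0,0],[0.0241,0,-0.0596,0,0,0]],
])

```text
time_s: 15.58
position: [0.4899, -0.217, 0.277]
tcp_rot: [[0.982, 0.191, 0.0], [0.191, -0.982, 0.0], [0.0, -0.0, -1.0]]
force: [-4.3, 2.6, 0.8]
opening: 0.342
grasp_force: 30.0
```

```bash
python3 lid.py; python3 -c "
import math
for a in range(49,76,2):
  t=a/100;print(t,round(.23*(math.cos(.49)-math.cos(t)),4),round(-.23*(math.sin(t)-math.sin(.49)),4))"
```

```text
15.5833 angle 0.5019612966474942 radius 0.23071780062263159 [-4.29492651  2.64604779  0.77125114] 0.34183558165442585 [ 0.48987845 -0.21699938  0.2770089 ]
0.49 0.0 -0.0
0.51 0.0022 -0.004
0.53 0.0045 -0.008
0.55 0.0069 -0.012
0.57 0.0093 -0.0159
0.59 0.0118 -0.0197
0.61 0.0144 -0.0235
0.63 0.0171 -0.0273
0.65 0.0198 -0.0309
0.67 0.0227 -0.0346
0.69 0.0255 -0.0382
0.71 0.0285 -0.0417
0.73 0.0315 -0.0451
0.75 0.0346 -0.0485
```

Scaled: -0.0273 m / 0.75 = -0.0364, -0.0235 m / 0.75 = -0.0313.

Request:
play_rows([
  [[0.0029,0,-0.0053,0,0,0],[0.006,0,-0.0107,0,0,0],[0.0092,0,-0.016,0,0,0],[0.0124,0,-0.0212,0,0,0],[0.0157,0,-0.0263,0,0,0],[0.0192,0,-0.0313,0,0,0],[0.0228,0,-0.0364,0,0,0],[0.0228,0,-0.0364,0,0,0]],
])

```text
time_s: 16.25
position: [0.5072, -0.2136, 0.3042]
tcp_rot: [[0.982, 0.191, 0.001], [0.191, -0.982, 0.001], [0.001, -0.0, -1.0]]
force: [-4.0, 3.2, 0.9]
opening: 0.339
grasp_force: 30.0
```

```bash
python3 lid.py; python3 - <<'E'
from m import *
S=imaging.capture("scene")
cv2.imwrite("pics/lid.png",cv2.cvtColor(cv2.resize(S["frame"][40:240,170:400],(690,600),interpolation=2),cv2.COLOR_RGB2BGR))
E
```

```text
16.25 angle 0.6424918473665377 radius 0.23064716936365048 [-3.96599598  3.17518327  0.93651219] 0.3388061300083477 [ 0.50715099 -0.21361074  0.30420201]
```

View pics/lid.png

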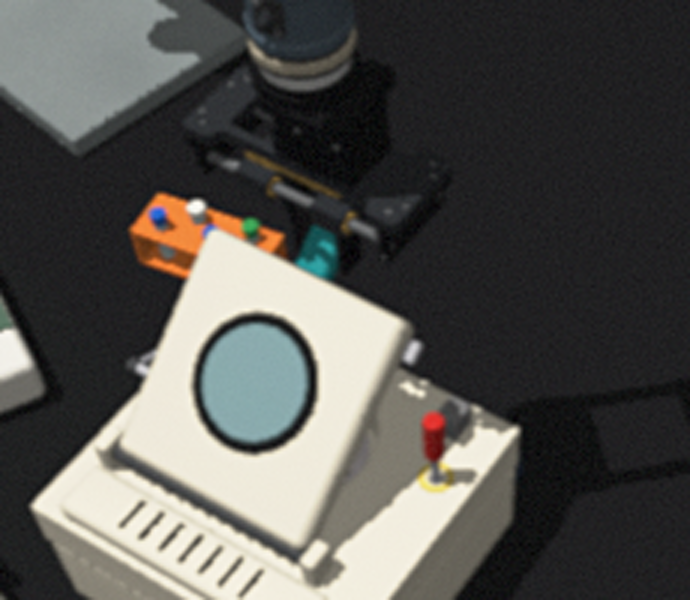

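The lid is raised about 37°, with its tongue held at about (276,124), and the rod is upright in the ring at (315,190). Now I go a little past balance.

Scaled: -0.016 m / 0.75 = -0.0213, 0.0131 m / 0.75 = 0.0175.

Request:
play_rows([
  [[0.0019,0,-0.0025,0,0,0],[0.0056,0,-0.0073,0,0,0],[0.0093,0,-0.012,0,0,0],[0.0133,0,-0.0168,0,0,0],[0.0164,0,-0.0203,0,0,0],[0.0175,0,-0.0213,0,0,0],[0.0175,0,-0.0213,0,0,0],[0.0175,0,-0.0213,0,0,0]],
])

```text
time_s: 16.97
position: [0.5198, -0.2111, 0.3199]
tcp_rot: [[0.982, 0.191, 0.001], [0.191, -0.982, 0.001], [0.001, -0.001, -1.0]]
force: [-3.3, 3.9, 1.1]
opening: 0.338
grasp_force: 30.0
```

```bash
python3 lid.py; python3 -c "
import math
for a in range(74,55,-1):
  t=a/100;print(t,round(.23*(math.cos(.73)-math.cos(t)),4),round(-.23*(math.sin(t)-math.sin(.73)),4))"
```

```text
16.9667 angle 0.7306944717392915 radius 0.2306112406617703 [-3.26105995  3.87904806  1.13410209] 0.3375733420314583 [ 0.51981584 -0.21106317  0.31990694]
0.74 0.0015 -0.0017
0.73 0.0 -0.0
0.72 -0.0015 0.0017
0.71 -0.003 0.0035
0.7 -0.0045 0.0052
0.69 -0.006 0.007
0.68 -0.0075 0.0088
0.67 -0.0089 0.0106
0.66 -0.0103 0.0124
0.65 -0.0117 0.0142
0.64 -0.0131 0.016
0.63 -0.0145 0.0179
0.62 -0.0158 0.0197
0.61 -0.0171 0.0216
0.6 -0.0184 0.0235
0.59 -0.0197 0.0254
0.58 -0.021 0.0273
0.57 -0.0222 0.0293
0.56 -0.0235 0.0312
```

Well past the balance point (0.73). Easing back to about 0.58.

Scaled: 0.0264 m / 0.75 = 0.0352, 0.0235 m / 0.75 = 0.0313.

Request:
play_rows([
  [[-0.002,0,0.0023,0,0,0],[-0.006,0,0.0069,0,0,0],[-0.01,0,0.0117,0,0,0],[-0.0137,0,0.0165,0,0,0],[-0.0175,0,0.0213,0,0,0],[-0.0211,0,0.0263,0,0,0],[-0.0245,0,0.0313,0,0,0],[-0.0272,0,0.0352,0,0,0]],
])

```text
time_s: 17.63
position: [0.5006, -0.2149, 0.2937]
tcp_rot: [[0.982, 0.19, 0.004], [0.19, -0.982, 0.001], [0.004, -0.0, -1.0]]
force: [-2.9, 5.5, 4.0]
opening: 0.338
grasp_force: 30.0
```

Request:
play_rows([
  [[0,0,0,0,0,0],[0,0,0,0,0,0],[0,0,0,0,0,0],[0,0,0,0,0,0]],
])

```text
time_s: 17.97
position: [0.5006, -0.2149, 0.2936]
tcp_rot: [[0.982, 0.19, 0.004], [0.19, -0.982, 0.001], [0.004, -0.0, -1.0]]
force: [-2.9, 4.3, 1.9]
opening: 0.344
grasp_force: 30.0
```

```bash
python3 lid.py; python3 - <<'E'
from m import *
S=imaging.capture("scene")
save(S,"final.png")
E
```

```text
17.9667 angle 0.588184724536665 radius 0.23000376540498374 [-2.92712365  4.31759564  1.89571539] 0.3437935237548366 [ 0.50059083 -0.21491948  0.293618  ]
```

View pics/final.png

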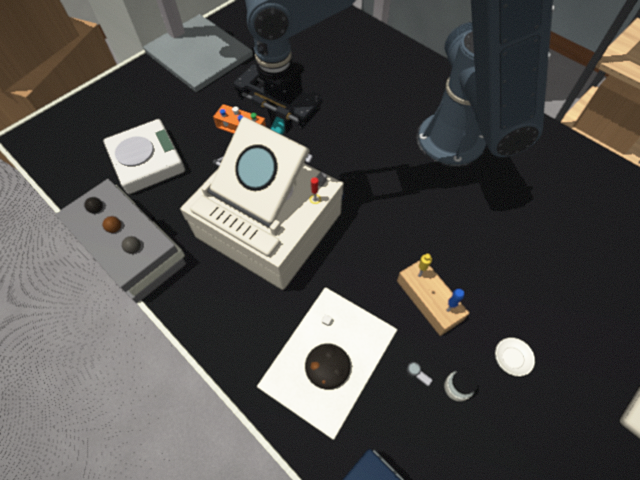

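The lid is held at about 0.585 rad, roughly 3.5° below balance, with the gripper on the tongue at (279,125). The rod stands in the hole at (315,190), and nothing else has moved.

```bash
python3 -c "
from rig import bot
print(bot.hand_in())"
```

```text
the job is handed in; nothing more can be done
None
```

Job handed in at about 18 s: the release rod stands fully down in its hole, and the lid was lifted to about 0.73 rad, eased back, and is held by its grip at about 0.585 rad (3–4° below balance); nothing else on the bench appears moved in the last picture.

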